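# Log a tube carousel and index it three clicks

## Robot

A 6-joint arm with a two-finger parallel gripper is mounted at the origin on the work surface. World frame = base frame: x ahead of the robot, y to its left, z up, the work surface at z = 0. Lengths are in m, angles in rad, forces in N, time in s.
With the tool pointing down it reaches from about 0.4 to 0.825 m from the base axis. Payload 7 kg.
Tool frame: the origin (TCP) lies between the finger pads; the fingertips stand 8 mm ahead of it and the grasp point (between the pads) lies 11 mm behind it; z points along the fingers, x is the direction in which the jaws open and shut, and the axes are right-handed (so a half turn about z gives the same grasp; the last joint's range is limited). The gripper opens to 88 mm and grips with 3 to 60 N. Pads are 19 mm wide; open, the fingers measure 130 mm over their backs; the gripper's body (78 mm by 193 mm) begins 47 mm behind the grasp point.
Start: joints at [1.508, 0.359, 0.012, 0, -1.224, -0.288], TCP at [0.232, 0.634, 0.207] pointing down, gripper open.
Joint ranges: [-3.07, 3.07], [-1.43, 2.12], [-1.02, 1.25], [-3.03, 1.67], [-3.05, -0], [-3.03, 3.03]. Speed limits (rad/s): [2.39, 2.39, 3.01, 3.14, 3.14, 3.14].

## Interface

Orientations are given as a 3x3 rotation matrix whose columns are the frame's x, y, z axes.
In Python, from rig import read_state, get_image, finish_job gives the robot as it stands.
- The arm moves only by the tool send_rows, never from a script. Its argument "commands" is a list of rows, each a list of 6 numbers: the shift along the tool's x, y, z as a fraction of full scale, then the turn, a rotation vector about the tool's x, y, z as a fraction of full scale. In form: [[dx, dy, dz, wx, wy, wz], ...]. A call has 1 to 20 rows; each row shifts and turns the commanded pose from where the row before left it, along the tool's axes as they then stand; what a row does not reach is not made up. Full scale, the value 1, is 100 mm for a shift and 0.5 rad for a turn. A row lasts 1/10 s, in which the tool goes at most 50 mm and 8.59 degrees, less where a joint would pass 70% of its speed; a pose out of reach is approached as far as the arm can. A call with a number of a shift or a turn outside -1 to 1 is refused whole. A call with a gripper value outside its range is refused whole. "claw" is the opening, from -1 (shut) to 1 (fully open), set as the call begins (left out, the last holds). The fingers move at their own pace and stop on an object; "newtons" is the grip in N (left out, the last holds). Time passes only in rows, so rows that do not move let the fingers close. It gives the time, the measured TCP pose, the force and the opening at its end, in the units of the state.
- read_state(): the state, without advancing time (a new reading comes with each control period).
- get_image(name): name is "scene" or "top" or "wrist"; returns a dict with "pixels" (384x512x3 uint8, red, green, blue), "mtx" (3x3 intrinsics, pixels), "world_to_cam" (4x4, takes a point from world to camera coordinates); the wrist camera has in their place "T_tool_cam" (4x4, takes a point from camera to tool coordinates, whose origin is the TCP and whose axes are the tool frame's). Camera axes: x right, y up, looking along -z (the intrinsics and any distortion apply to the point x, -y, -z); pixel columns grow to the right and rows downward; lengths in m; the calibration is good to about 2 mm. A picture is of the moment at which its call begins: read the wrist's pose just before it. There is no depth.
- finish_job(): hands the job in, once; it reports no verdict.
The state is a dict: "time": time; "q": joint angles; "joint_vel": joint speeds; "tau": joint torques, N m; "tool_pos": TCP position; "ee_rot": TCP orientation; "ft_force": force on the tool from outside, world axes, zero at the start; "ft_torque": the same for the moment, N m; "finger_gap": opening from 0.0 (shut) to 1.0 (fully open).
Only numpy, scipy, OpenCV 4.12 (cv2) and the standard library are available. Lean on these libraries where they do the work, as an engineer would, in place of code of your own. Each camera call takes 0.05 s, during which the arm holds its last target.

## Task

Log the tube carousel: hold the hand reader upright, nose down, about 4 cm over the middle of the barcode label on the carousel's base, long side along the label's long side, keep it still there for a good second, then stand it back upright on its rubber rest pad and let go. Then grip the wing knob on top of the carousel and turn it clockwise (seen from above) to the third click stop and never past it, resting about a second on the first and the second stop so the tubes settle, and finish while still gripping and holding the knob at the third stop. Leave the other things on the table where they are.

Things in the scene. Friction and masses are not known exactly. Their poses are not given: they have to be found in the camera images.
- reader_handle (a point): Handle of the hand reader, a loose dark-grey body of about 0.2 kg standing upright, nose down, on the rest pad. The handle is 36 mm (x) by 28 mm (y) and reaches from 36 to 134 mm above the reader's underside. This point is on its middle axis, 100 mm above the underside; z up. Grip it across the 28 mm.
- reader_window (a point): The reading window: centre of the underside of the reader's nose, a block 64 mm (x, the long side) by 52 mm (y), 36 mm high. 100 mm below reader_handle, same axes.
- reader: The same hand reader; origin at the centre of its underside.
- pad_top (a point): The reader's rest pad: a fixed flat rubber mat 120 mm (x) by 100 mm (y) and 6 mm thick on the table; this point is the centre of its upper face, z up.
- label (a point): Barcode label, 84 mm (x) by 44 mm (y), white with black bars, flat on top of the carousel's fixed white base. This point is its centre, 30 mm above the table; x along the long side, z up. The carousel's turning axis is 162 mm away in +y. The base is a block 240 mm (x) by 320 mm (y), 30 mm high; its edge is 38 mm from this point in -y.
- knob_grip (a point): Grip point of the black wing knob, on the upright turning axis of the carousel, 146 mm above the table. The wing is a bar 46 mm long (x), 14 mm thick (y) and 34 mm high, reaching 15 mm above and 19 mm below this point; z up, and x turns with the knob. Below it a disc of radius 96 mm with 16 capped tubes turns too; the caps' tops are 38 mm below this point.
- knob_pointer (a point): Top of the wing knob on the turning axis, 15 mm above knob_grip, same axes. A white line on it and a black pointer on the disc point along +x; four long dark ticks on the base mark the start and the first, second and third stops, short ticks the others.
- carousel (a joint): Turn of knob and carousel, rad: 0 at the start, growing clockwise seen from above; an end stop blocks the other way. Click stops every 22.5 degrees: 0.393, 0.785, 1.178 rad and on beyond. Between stops it resists by up to 0.14 N m: it pushes back until half-way to the next stop, then pulls on into it; left alone it stays on a stop.
- vial_a: Bystander: small white-capped vial, 32 mm across, 55 mm high; origin at the centre of its underside.
- vial_b: Bystander: a vial like vial_a.
- marker: Bystander: marker pen lying on the table, 130 mm long; origin under its middle.
- well_plate: Bystander: flat white well plate 128 x 86 x 15 mm; origin at the centre of its underside.
Not all that is in view belongs to the job. Of the things like the part that bears pad_top, leave any that is blue; of the rest the larger one is meant. What is shaped like the reader but green is not meant.

How it is judged:
On the way, in this order (a step that is already met when the one before it is completed fails the run):
1. the reader is held still, upright, 15 to 80 mm over the label's middle (within 14 mm each way, long sides within 0.22 rad) for 0.7 s (x of reader_window in the frame of label between -0.014 and 0.014 m and y of reader_window in the frame of label between -0.014 and 0.014 m and z of reader_window in the frame of label between 0.015 and 0.08 m and angle between reader_window's own z axis and vertical below 0.15 rad and angle between the x axis of reader_window and the x axis of label, either way round below 0.22 rad and linear speed of reader below 0.03 m/s), for 0.7 s.
2. the reader stands upright on the rest pad again, let go (x of reader_window in the frame of pad_top between -0.04 and 0.04 m and y of reader_window in the frame of pad_top between -0.035 and 0.035 m and z of reader_window in the frame of pad_top between -0.004 and 0.004 m and angle between reader_window's own z axis and vertical below 0.1 rad and contact force between each of the arm, the fingers and reader below 0.1 N), for 0.2 s.
3. the gripped knob rests on the first stop (within 0.1 rad) for 0.3 s (value of joint carousel between 0.293 and 0.493 rad and velocity of joint carousel between -0.15 and 0.15 rad/s and contact force between the fingers and carousel above 2 N and distance between the grasp point and knob_grip below 0.045 m), for 0.3 s.
4. the gripped knob rests on the second stop (within 0.1 rad) for 0.3 s (value of joint carousel between 0.685 and 0.885 rad and velocity of joint carousel between -0.15 and 0.15 rad/s and contact force between the fingers and carousel above 2 N and distance between the grasp point and knob_grip below 0.045 m), for 0.3 s.
At the end, for the whole second after the job is handed in: The knob is at the third stop (1.178 rad, within 0.1) and still, the fingers grip it with over 2 N (grasp point within 45 mm of knob_grip), and the reader stands untouched and upright (within 0.1 rad) with its middle on the rest pad (within 40 mm along, 35 mm across) (all of step 2 and value of joint carousel between 1.078 and 1.278 rad and velocity of joint carousel between -0.15 and 0.15 rad/s and contact force between the fingers and carousel above 2 N and distance between the grasp point and knob_grip below 0.045 m); the arm keeps its last pose, push and grip.
It fails at once if the knob is turned past the third stop (by more than 0.17 rad) (value of joint carousel above 1.35 rad).
It fails at once if the reader falls or is tipped over (angle between reader_window's own z axis and vertical above 0.7 rad).
It fails at once if a bystander is moved by more than 30 mm (distance of any of vial_a, vial_b, marker, well_plate from where it was at the start of the episode above 0.03 m).
It also fails if it takes over 66 s, if anything falls off the work surface, if the arm or the gripper's body presses on something with over 40 N, if the wrist force passes 120 N, or if a joint passes its speed limit or range.

## Working session

There is one attempt and no reset: what is moved stays moved. The work goes in short steps, Python scripts to look and compute and a tool call to move; the robot and the scene stay as the last step left them, time stands still between calls to the robot, and variables do not carry over. Pictures are saved under pics/ and viewed, and the job is handed in when it is done.

Besides the shell and the picture viewer there is one more tool, called after ">>>" in YAML: its name, and indented under it one key for each argument. send_rows: Moves the arm, as the interface text tells. Shift numbers are shares of 100 mm and turn numbers shares of 0.5 rad, none past 1 either way. Its arguments: {"type":"object","properties":{"commands":{"type":"array"},"claw":{"type":"number"},"newtons":{"type":"number"}},"required":["commands"]}

```bash
mkdir -p pics; ls; python3 - <<'E'
from rig import *
import cv2,json,numpy as np
s=read_state();print({k:np.round(v,3).tolist() for k,v in s.items()})
for n in("scene","top","wrist"):
    d=get_image(n);cv2.imwrite(f"pics/{n}0.png",cv2.cvtColor(d["pixels"],cv2.COLOR_RGB2BGR))
    print(n,{k:np.round(v,4).tolist() for k,v in d.items() if k!="pixels"})
E
```

```text
pics
{'time': 0.0, 'q': [1.508, 0.359, 0.011, -0.0, -1.224, -0.288], 'joint_vel': [0.001, -0.0, -0.001, 0.0, -0.001, -0.001], 'tau': [0.001, -58.271, 29.307, 6.998, 0.007, -0.0], 'tool_pos': [0.232, 0.633, 0.207], 'ee_rot': [[-0.344, -0.939, -0.0], [-0.939, 0.344, -0.002], [0.002, -0.0, -1.0]], 'ft_force': [0.334, 0.15, -0.42], 'ft_torque': [0.024, 0.033, -0.04], 'finger_gap': 0.998}
scene {'mtx': [[363.8494, 0.0, 250.4023], [0.0, 363.8494, 187.4214], [0.0, 0.0, 1.0]], 'world_to_cam': [[0.7791, 0.6266, -0.0186, -0.3661], [-0.4876, 0.6244, 0.6102, 0.1944], [0.394, -0.4663, 0.7921, -1.4242], [0.0, 0.0, 0.0, 1.0]]}
top {'mtx': [[383.0741, 0.0, 257.3348], [0.0, 383.0741, 193.4325], [0.0, 0.0, 1.0]], 'world_to_cam': [[-0.0069, -1.0, 0.0052, -0.0315], [0.9984, -0.0066, 0.0562, -0.5189], [-0.0562, 0.0056, 0.9984, -1.3464], [0.0, 0.0, 0.0, 1.0]]}
wrist {'mtx': [[275.1932, 0.0, 252.8775], [0.0, 275.1932, 190.5649], [0.0, 0.0, 1.0]], 'T_tool_cam': [[1.0, -0.0007, 0.0005, -0.0005], [-0.0006, -0.9635, -0.2677, -0.0717], [0.0006, 0.2677, -0.9635, -0.1773], [0.0, 0.0, 0.0, 1.0]]}
```

View pics/scene0.png

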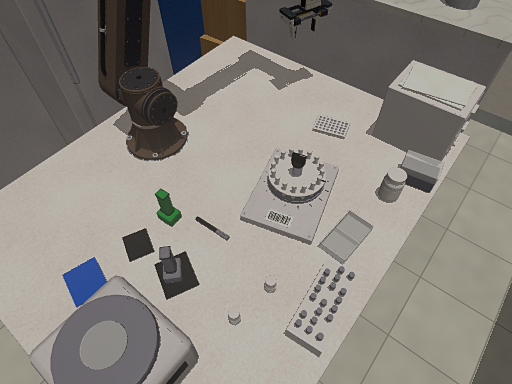

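View pics/top0.png

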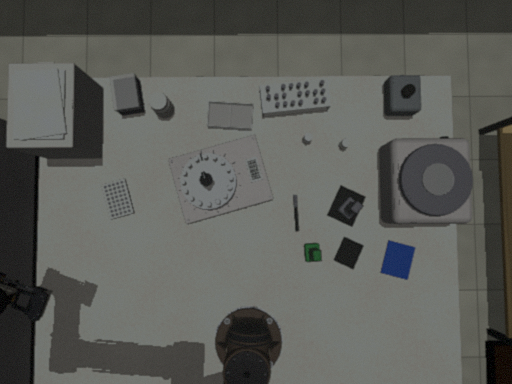

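View pics/wrist0.png

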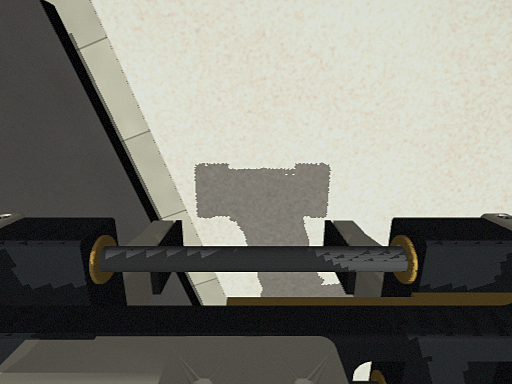

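Overview: in the top view the reader is on the larger dark pad at about (347,206), the carousel knob is at (206,179), and the label is at (254,169). The green reader at (313,252), the small dark pad and the blue pad are not part of the job. I'll enlarge these areas next.

```bash
python3 - <<'E'
import cv2
t=cv2.imread("pics/top0.png");s=cv2.imread("pics/scene0.png")
def c(im,x,y,w,h,k,n,g=1.0):
    a=cv2.resize(im[y:y+h,x:x+w],None,fx=k,fy=k,interpolation=cv2.INTER_CUBIC)
    a=cv2.convertScaleAbs(a,alpha=g); cv2.imwrite("pics/"+n,a)
c(t,160,130,120,98,6,"tc.png",1.3); c(t,290,170,100,80,7,"tr.png",2.2)
c(s,230,140,115,100,6,"sc.png"); c(s,110,180,110,125,5,"sr.png",1.5)
E
```

```text
(no output)
```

View pics/tc.png

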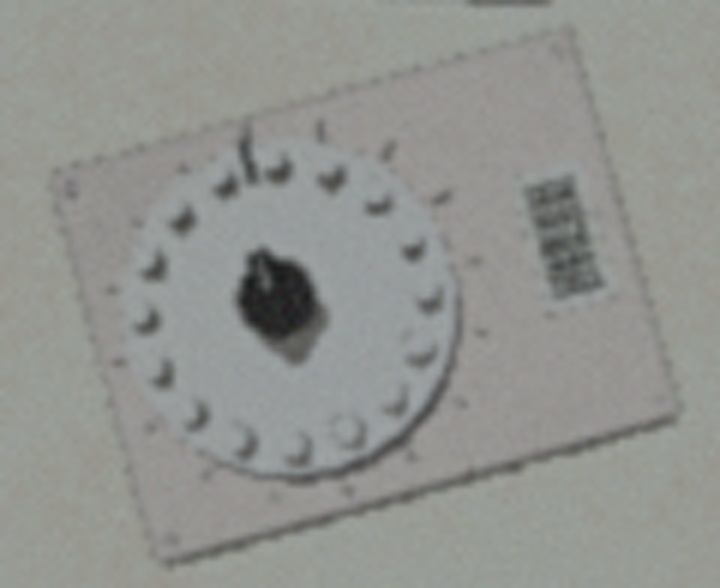

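View pics/tr.png

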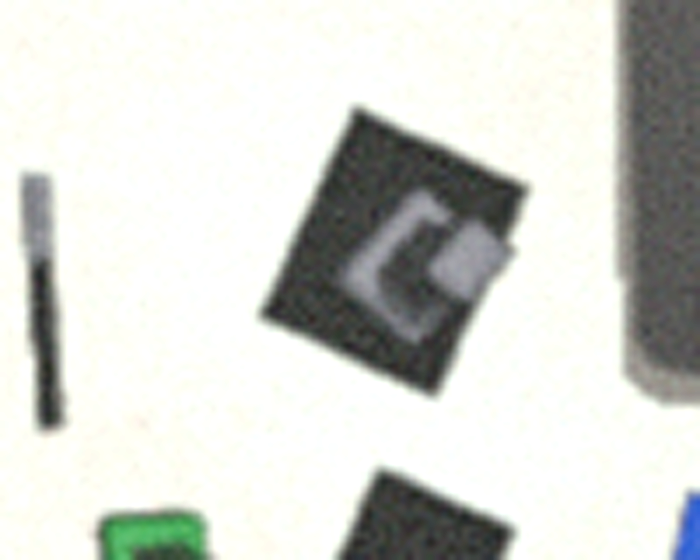

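View pics/sc.png

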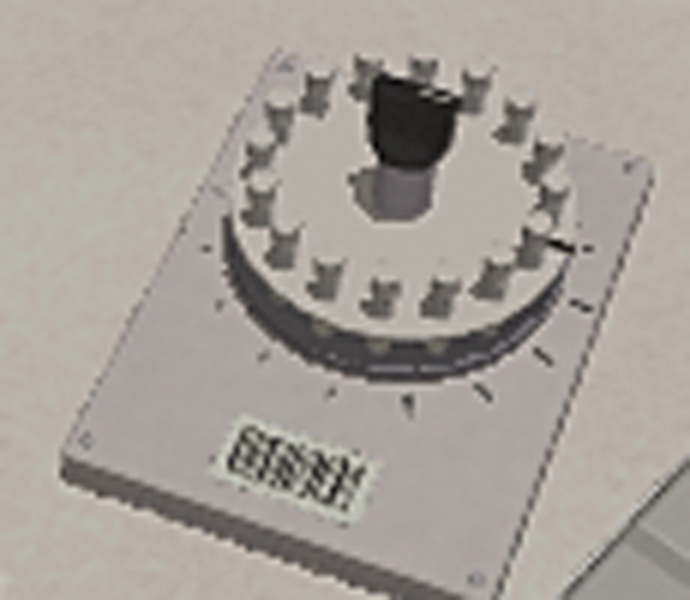

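View pics/sr.png

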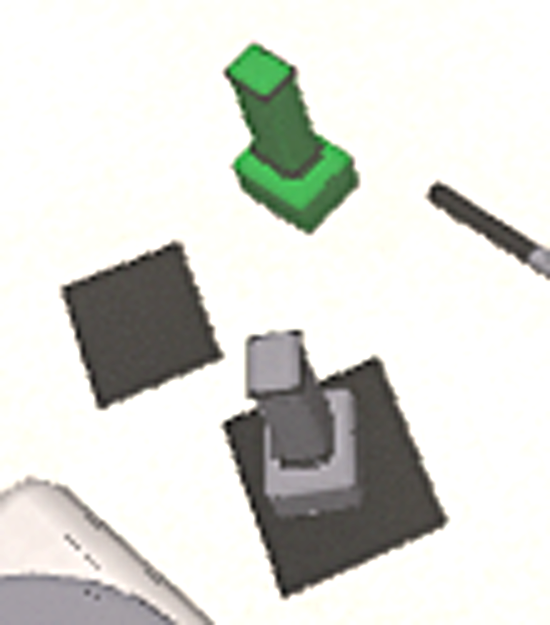

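```bash
cat > h.py <<'E'
import numpy as np,cv2
from scipy.optimize import least_squares
TM=np.array([[383.0741,0,257.3348],[0,383.0741,193.4325],[0,0,1]])
from rig import *
def cam(n):
    d=get_image(n);return d
def proj(P,K,T):
    P=np.atleast_2d(P);c=P@T[:3,:3].T+T[:3,3]
    c=c*[1,-1,-1];p=c@K.T;return p[:,:2]/p[:,2:]
def unproj(uv,z,K,T):
    r=np.linalg.inv(K)@np.array([uv[0],uv[1],1.]);r=r*[1,-1,-1]
    R=T[:3,:3];o=-R.T@T[:3,3];d=R.T@r
    return o+d*(z-o[2])/d[2]
def crop(u,off,k):return (np.array(u,float)+.5)/k-.5+np.array(off)
E
python3 - <<'E'
from h import *
t=get_image("top");s=get_image("scene")
np.savez("cams.npz",tK=t["mtx"],tT=t["world_to_cam"],sK=s["mtx"],sT=s["world_to_cam"])
K,T=t["mtx"],t["world_to_cam"];K2,T2=s["mtx"],s["world_to_cam"]
def show(name,pts,z,off,k,K,T):
    q=np.array([unproj(crop(p,off,k),z,K,T) for p in pts])[:,:2]
    n=len(q);print(name,np.round(q,4).tolist(),"mean",q.mean(0).round(4))
    for i in range(n):
        e=q[(i+1)%n]-q[i];print("   len %.4f ang %.3f"%(np.hypot(*e),np.arctan2(e[1],e[0])))
tr=((290,170),7);tc=((160,130),6);sc=((230,140),6);sr=((110,180),5)
show("pad top",[(355,107),(528,187),(436,397),(262,315)],.006,*tr,K,T)
show("handle top",[(470,217),(515,252),(470,303),(427,268)],.140,*tr,K,T)
show("nose top",[(425,190),(345,272),(420,342)],.042,*tr,K,T)
show("base top",[(572,27),(680,410),(162,556),(52,172)],.03,*tc,K,T)
show("label top",[(576,165),(607,292),(552,306),(523,180)],.03,*tc,K,T)
show("pad scene",[(224,424),(378,357),(446,520),(286,597)],.006,*sr,K2,T2)
show("handle scene",[(247,338),(301,332),(301,388),(249,398)],.140,*sr,K2,T2)
show("label scene",[(238,415),(382,480),(358,522),(212,475)],.03,*sc,K2,T2)
show("base scene",[(280,48),(655,165),(490,605),(62,458)],.03,*sc,K2,T2)
print("knobtop scene", unproj(crop((415,88),*sc),.161,K2,T2), "top", unproj(crop((277,295),*tc),.145,K,T))
print("pointer tip top", unproj(crop((247,150),*tc),.1,K,T))
E
```

```text
pad top [[0.548, -0.3326], [0.5064, -0.4204], [0.3997, -0.3711], [0.442, -0.2832]] mean [ 0.474  -0.3518]
   len 0.0971 ang -2.013
   len 0.1175 ang 2.708
   len 0.0976 ang 1.123
   len 0.1170 ang -0.437
handle top [[0.4864, -0.3548], [0.4701, -0.3752], [0.4468, -0.354], [0.4631, -0.3345]] mean [ 0.4666 -0.3546]
   len 0.0261 ang -2.244
   len 0.0316 ang 2.402
   len 0.0254 ang 0.876
   len 0.0310 ang -0.716
nose top [[0.5035, -0.3587], [0.463, -0.3181], [0.428, -0.3547]] mean [ 0.4649 -0.3438]
   len 0.0574 ang 2.355
   len 0.0506 ang -2.333
   len 0.0756 ang -0.053
base top [[0.7285, -0.0279], [0.5017, -0.0896], [0.4186, 0.213], [0.6442, 0.2783]] mean [0.5732 0.0935]
   len 0.2351 ang -2.876
   len 0.3138 ang 1.839
   len 0.2349 ang 0.282
   len 0.3176 ang -1.302
label top [[0.6464, -0.0297], [0.5713, -0.0474], [0.5632, -0.0151], [0.6377, 0.0016]] mean [ 0.6047 -0.0226]
   len 0.0772 ang -2.910
   len 0.0333 ang 1.814
   len 0.0763 ang 0.219
   len 0.0324 ang -1.299
pad scene [[0.4012, -0.3724], [0.442, -0.2835], [0.5474, -0.3335], [0.5082, -0.4224]] mean [ 0.4747 -0.3529]
   len 0.0979 ang 1.140
   len 0.1166 ang -0.443
   len 0.0971 ang -1.986
   len 0.1181 ang 2.705
handle scene [[0.4459, -0.3556], [0.466, -0.3352], [0.4902, -0.3581], [0.473, -0.379]] mean [ 0.4688 -0.357 ]
   len 0.0287 ang 0.793
   len 0.0333 ang -0.759
   len 0.0271 ang -2.260
   len 0.0358 ang 2.430
label scene [[0.5597, -0.0137], [0.644, -0.0001], [0.6489, -0.0289], [0.5719, -0.0527]] mean [ 0.6061 -0.0238]
   len 0.0854 ang 0.161
   len 0.0293 ang -1.402
   len 0.0806 ang -2.842
   len 0.0408 ang 1.875
base scene [[0.4164, 0.2192], [0.6451, 0.2773], [0.7292, -0.0278], [0.5028, -0.0933]] mean [0.5734 0.0939]
   len 0.2360 ang 0.249
   len 0.3166 ang -1.302
   len 0.2356 ang -2.860
   len 0.3243 ang 1.841
knobtop scene [0.55967878 0.13471918 0.161     ] top [0.5597453  0.13127485 0.145     ]
pointer tip top [0.64533724 0.15386084 0.1       ]
```

Both cameras agree within about 2 mm:

| Item | x (m) | y (m) | Yaw (rad) |
|---|---|---|---|
| Reader | 0.467 | -0.356 | -0.74 |
| Pad | 0.474 | -0.352 | |
| Label | 0.6055 | -0.024 | 0.267 |
| Carousel axis | 0.563 | 0.132 | |

I'll move to above the reader.

>>> send_rows:
  commands:
    - [0, 0, 0, 0, 0, 0.195]
    - [0, 0, 0, 0, 0, 0.195]
    - [0, 0, 0, 0, 0, 0.195]
    - [0, 0, 0, 0, 0, 0.195]
    - [0.119, -0.318, -0.027, 0, 0, 0]
    - [0.119, -0.318, -0.027, 0, 0, 0]
    - [0.119, -0.318, -0.027, 0, 0, 0]
    - [0.119, -0.318, -0.027, 0, 0, 0]
    - [0.119, -0.318, -0.027, 0, 0, 0]
    - [0.119, -0.318, -0.027, 0, 0, 0]
    - [0.119, -0.318, -0.027, 0, 0, 0]
    - [0.119, -0.318, -0.027, 0, 0, 0]
    - [0.119, -0.318, -0.027, 0, 0, 0]
    - [0.119, -0.318, -0.027, 0, 0, 0]
    - [0.119, -0.318, -0.027, 0, 0, 0]
    - [0.119, -0.318, -0.027, 0, 0, 0]
    - [0.119, -0.318, -0.027, 0, 0, 0]
    - [0.119, -0.318, -0.027, 0, 0, 0]
    - [0.119, -0.318, -0.027, 0, 0, 0]
    - [0.119, -0.318, -0.027, 0, 0, 0]
  claw: 1

```text
time: 2.25
tool_pos: [0.4793, 0.1486, 0.2509]
ee_rot: [[-0.675, -0.738, 0.0], [-0.738, 0.675, 0.0], [-0.0, -0.0, -1.0]]
ft_force: [0.4, 0.4, 0.3]
finger_gap: 0.999
```

>>> send_rows:
  commands:
    - [0.213, -0.184, 0, 0, 0, 0]
    - [0.213, -0.184, 0, 0, 0, 0]
    - [0.213, -0.184, 0, 0, 0, 0]
    - [0.213, -0.184, 0, 0, 0, 0]
    - [0.213, -0.184, 0, 0, 0, 0]
    - [0.213, -0.184, 0, 0, 0, 0]
    - [0.213, -0.184, 0, 0, 0, 0]
    - [0.213, -0.184, 0, 0, 0, 0]
    - [0.213, -0.184, 0, 0, 0, 0]
    - [0.213, -0.184, 0, 0, 0, 0]
    - [0.213, -0.184, 0, 0, 0, 0]
    - [0.213, -0.184, 0, 0, 0, 0]
    - [0.213, -0.184, 0, 0, 0, 0]
    - [0.213, -0.184, 0, 0, 0, 0]
    - [0.213, -0.184, 0, 0, 0, 0]
    - [0.213, -0.184, 0, 0, 0, 0]
    - [0.213, -0.184, 0, 0, 0, 0]
    - [0.213, -0.184, 0, 0, 0, 0]
    - [0, 0, 0, 0, 0, 0]
    - [0, 0, 0, 0, 0, 0]

```text
time: 4.25
tool_pos: [0.4642, -0.3568, 0.2501]
ee_rot: [[-0.676, -0.737, -0.001], [-0.737, 0.676, 0.001], [0.0, 0.001, -1.0]]
ft_force: [0.2, 0.4, 0.0]
finger_gap: 0.998
```

```bash
python3 - <<'E'
from h import *
s=read_state();print(s["q"],s["tool_pos"],s["ee_rot"])
d=get_image("wrist");np.savez("w1.npz",p=s["tool_pos"],R=s["ee_rot"],K=d["mtx"],M=d["T_tool_cam"])
cv2.imwrite("pics/w1.png",cv2.convertScaleAbs(cv2.cvtColor(d["pixels"],cv2.COLOR_RGB2BGR),alpha=1.5))
E
```

```text
[-3.21805545e-01  1.87981208e-01 -1.24387612e-01 -2.30195441e-04
 -1.25935198e+00  1.15031820e+00] [ 0.46417604 -0.35684063  0.25014845] [[-6.76024552e-01 -7.36878655e-01 -8.07706939e-04]
 [-7.36879076e-01  6.76024391e-01  5.00263247e-04]
 [ 1.77396283e-04  9.33372581e-04 -9.99999549e-01]]
```

View pics/w1.png

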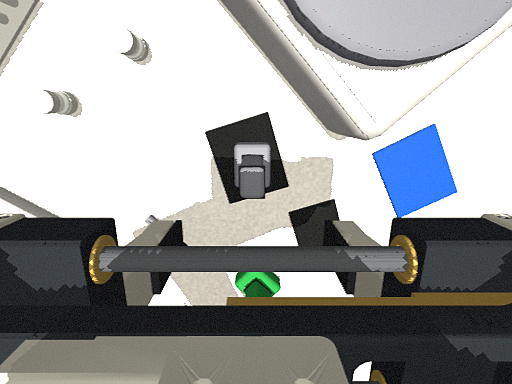

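```bash
cat >> h.py <<'E'
def wunproj(uv,z,p,R,K,M):
    T=np.eye(4);T[:3,:3]=R;T[:3,3]=p
    return unproj(uv,z,K,np.linalg.inv(T@M))
E
python3 - <<'E'
from h import *
w=np.load("w1.npz");a=[w[k] for k in "pRKM"]
for uv,z in [((252,166),.14),((240,165),.14),((265,165),.14),((240,197),.14),((264,197),.14),((235,143),.042),((270,143),.042),((268,113),.006),((206,131),.006),((230,203),.006),((288,185),.006),((258,285),.1)]:print(uv,wunproj(uv,z,*a).round(4))
im=cv2.imread("pics/w1.png");cv2.imwrite("pics/w1c.png",cv2.resize(im[100:220,190:310],None,fx=5,fy=5,interpolation=cv2.INTER_CUBIC))
E
```

```text
(252, 166) [ 0.4787 -0.3683  0.14  ]
(240, 165) [ 0.4881 -0.3596  0.14  ]
(265, 165) [ 0.4702 -0.3791  0.14  ]
(240, 197) [ 0.4623 -0.3354  0.14  ]
(264, 197) [ 0.4446 -0.3548  0.14  ]
(235, 143) [ 0.5053 -0.3602  0.042 ]
(270, 143) [ 0.4725 -0.396   0.042 ]
(268, 113) [ 0.5031 -0.422   0.006 ]
(206, 131) [ 0.5465 -0.3362  0.006 ]
(230, 203) [ 0.4402 -0.2842  0.006 ]
(288, 185) [ 0.3999 -0.3725  0.006 ]
(258, 285) [ 0.3465 -0.2579  0.1   ]
```

View pics/w1c.png

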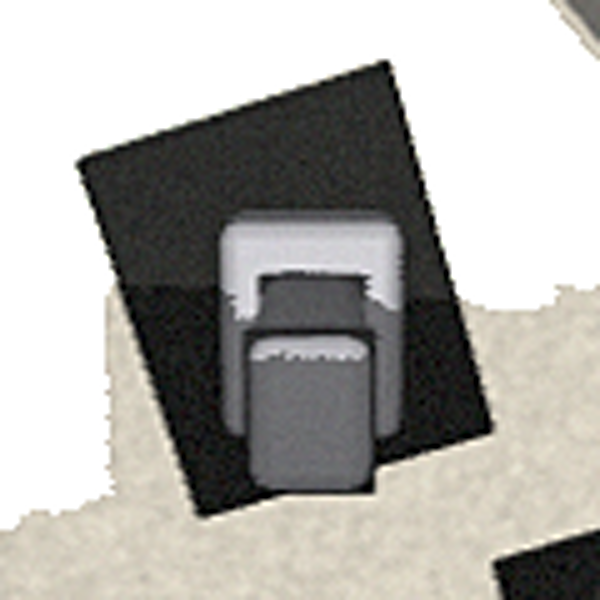

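The wrist view agrees: the handle top is centred at about (0.4665, -0.357) and the jaws line up with it. I'll descend and grip.

>>> send_rows:
  commands:
    - [-0.025, -0.015, 0.15, 0, 0, 0]
    - [0, 0, 0.2, 0, 0, 0]
    - [0, 0, 0.2, 0, 0, 0]
    - [0, 0, 0.2, 0, 0, 0]
    - [0, 0, 0.2, 0, 0, 0]
    - [0, 0, 0.2, 0, 0, 0]
    - [0, 0, 0.2, 0, 0, 0]
    - [0, 0, 0.1, 0, 0, 0]
    - [0, 0, 0.1, 0, 0, 0]
    - [0, 0, 0, 0, 0, 0]
    - [0, 0, 0, 0, 0, 0]

```text
time: 5.4
tool_pos: [0.4678, -0.3557, 0.0963]
ee_rot: [[-0.675, -0.738, 0.001], [-0.738, 0.675, -0.0], [-0.0, -0.001, -1.0]]
ft_force: [0.2, 0.3, 0.0]
finger_gap: 1.001
```

>>> send_rows:
  commands:
    - [0, 0, 0, 0, 0, 0]
    - [0, 0, 0, 0, 0, 0]
    - [0, 0, 0, 0, 0, 0]
    - [0, 0, 0, 0, 0, 0]
    - [0, 0, 0, 0, 0, 0]
    - [0, 0, 0, 0, 0, 0]
    - [0, 0, 0, 0, 0, 0]
    - [0, 0, 0, 0, 0, 0]
    - [0, 0, 0, 0, 0, 0]
    - [0, 0, 0, 0, 0, 0]
  claw: -1
  newtons: 25

```text
time: 6.4
tool_pos: [0.4673, -0.3556, 0.0956]
ee_rot: [[-0.675, -0.738, -0.0], [-0.738, 0.675, 0.0], [0.0, 0.0, -1.0]]
ft_force: [-0.5, -0.8, -1.3]
finger_gap: 0.318
```

>>> send_rows:
  commands:
    - [0, 0, -0.05, 0, 0, 0]
    - [0, 0, -0.1, 0, 0, 0]
    - [0, 0, -0.15, 0, 0, 0]
    - [0, 0, -0.15, 0, 0, 0]
    - [0, 0, -0.15, 0, 0, 0]
    - [0, 0, -0.15, 0, 0, 0]
    - [0, 0, -0.1, 0, 0, 0]
    - [0, 0, -0.05, 0, 0, 0]
    - [0, 0, 0, 0, 0, 0]

```text
time: 7.3
tool_pos: [0.4676, -0.3557, 0.1864]
ee_rot: [[-0.675, -0.738, 0.001], [-0.738, 0.675, -0.0], [-0.001, -0.001, -1.0]]
ft_force: [-0.4, -0.5, -2.3]
finger_gap: 0.318
```

>>> send_rows:
  commands:
    - [0, 0, 0, 0, 0, -0.107]
    - [0, 0, 0, 0, 0, -0.107]
    - [0, 0, 0, 0, 0, -0.15]
    - [0, 0, 0, 0, 0, -0.15]
    - [0, 0, 0, 0, 0, -0.15]
    - [0, 0, 0, 0, 0, -0.15]
    - [0, 0, 0, 0, 0, -0.15]
    - [0, 0, 0, 0, 0, -0.15]
    - [0, 0, 0, 0, 0, -0.15]
    - [0, 0, 0, 0, 0, -0.15]
    - [0, 0, 0, 0, 0, -0.15]
    - [0, 0, 0, 0, 0, -0.15]
    - [0, 0, 0, 0, 0, -0.15]
    - [0, 0, 0, 0, 0, -0.15]
    - [0, 0, 0, 0, 0, 0]

```text
time: 8.8
tool_pos: [0.4669, -0.3553, 0.1847]
ee_rot: [[0.264, -0.965, -0.001], [-0.965, -0.264, 0.001], [-0.001, 0.001, -1.0]]
ft_force: [-1.0, -0.7, -2.3]
finger_gap: 0.318
```

```bash
python3 - <<'E'
from h import *
s=read_state();p=s["tool_pos"];R=s["ee_rot"]
print(p,np.arctan2(R[1,0],R[0,0]),s["finger_gap"],s["ft_force"])
print(R.T@(np.array([.6055,-.024,.1596])-p))
for n in("scene","wrist"):
    d=get_image(n);cv2.imwrite(f"pics/{n}2.png",cv2.cvtColor(d["pixels"],cv2.COLOR_RGB2BGR))
E
```

```text
[ 0.46693227 -0.35534702  0.18469463] -1.3035986559737878 0.31815138082674793 [-1.02734938 -0.66017759 -2.25913931]
[-0.28297498 -0.2211662   0.02514514]
```

View pics/scene2.png

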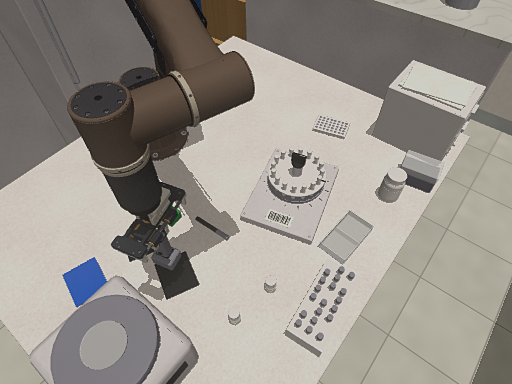

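The reader is held upright, with the grip steady at 28 mm. I'll carry it over the label.

>>> send_rows:
  commands:
    - [-0.092, -0.07, 0, 0, 0, 0]
    - [-0.189, -0.148, 0, 0, 0, 0]
    - [-0.189, -0.148, 0, 0, 0, 0]
    - [-0.189, -0.148, 0, 0, 0, 0]
    - [-0.189, -0.148, 0, 0, 0, 0]
    - [-0.189, -0.148, 0, 0, 0, 0]
    - [-0.189, -0.148, 0, 0, 0, 0]
    - [-0.189, -0.148, 0, 0, 0, 0]
    - [-0.189, -0.148, 0, 0, 0, 0]
    - [-0.189, -0.148, 0, 0, 0, 0]
    - [-0.189, -0.148, 0, 0, 0, 0]
    - [-0.189, -0.148, 0, 0, 0, 0]
    - [-0.189, -0.148, 0, 0, 0, 0]
    - [-0.189, -0.148, 0, 0, 0, 0]
    - [-0.189, -0.148, 0, 0, 0, 0]
    - [-0.092, -0.07, 0, 0, 0, 0]
    - [0, 0, 0.1, 0, 0, 0]
    - [0, 0, 0.1, 0, 0, 0]
    - [0, 0, 0.05, 0, 0, 0]
    - [0, 0, 0, 0, 0, 0]

```text
time: 10.9
tool_pos: [0.6052, -0.0253, 0.1592]
ee_rot: [[0.262, -0.965, -0.002], [-0.965, -0.262, -0.0], [-0.0, 0.003, -1.0]]
ft_force: [0.2, 0.5, -2.8]
finger_gap: 0.321
```

```bash
python3 - <<'E'
from h import *
s=read_state();p=s["tool_pos"];R=s["ee_rot"]
print(p,np.arctan2(R[1,0],R[0,0]),s["finger_gap"],s["ft_force"])
print(R.T@(np.array([.6055,-.024,.1596])-p))
for n in("scene","wrist","top"):
    d=get_image(n);im=cv2.cvtColor(d["pixels"],cv2.COLOR_RGB2BGR);cv2.imwrite(f"pics/{n}3.png",im)
    if n=="scene":cv2.imwrite(f"pics/{n}3c.png",cv2.resize(im[130:260,210:360],None,fx=5,fy=5,interpolation=cv2.INTER_CUBIC))
E
```

```text
[ 0.60520258 -0.02525464  0.15923842] -1.3057812140377247 0.3206819764593269 [ 0.24307386  0.49867467 -2.76615451]
[-0.001133   -0.00061475 -0.00036291]
```

View pics/scene3c.png

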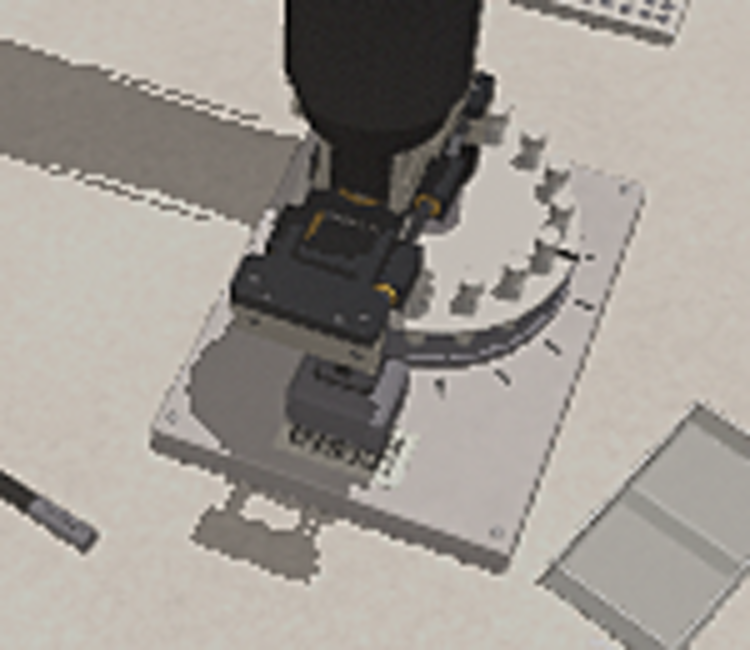

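View pics/wrist3.png

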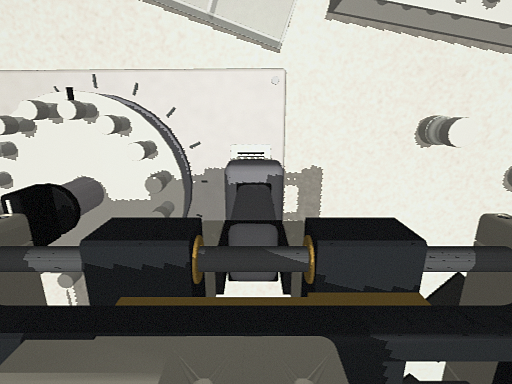

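```bash
python3 - <<'E'
from h import *
c=np.load("cams.npz")
def box(cx,cy,yaw,z,lx,ly):
    R=np.array([[np.cos(yaw),-np.sin(yaw)],[np.sin(yaw),np.cos(yaw)]])
    q=np.array([[-1,-1],[1,-1],[1,1],[-1,1]])*[lx/2,ly/2]@R.T+[cx,cy]
    return np.c_[q,np.full(4,z)]
im=cv2.imread("pics/scene3.png");k=6;big=cv2.resize(im[195:245,250:310],None,fx=12,fy=12,interpolation=cv2.INTER_CUBIC)
for z,col,l in[(.07,(0,255,0),(.064,.052)),(.106,(0,255,255),(.064,.052)),(.03,(0,0,255),(.084,.044))]:
    p=proj(box(.6055,-.0245,.267,z,*l),c["sK"],c["sT"]);p=(p-[250,195]+.5)*12
    cv2.polylines(big,[p.astype(int)],True,col,1)
cv2.imwrite("pics/s3o.png",big)
E
```

```text
(no output)
```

View pics/s3o.png

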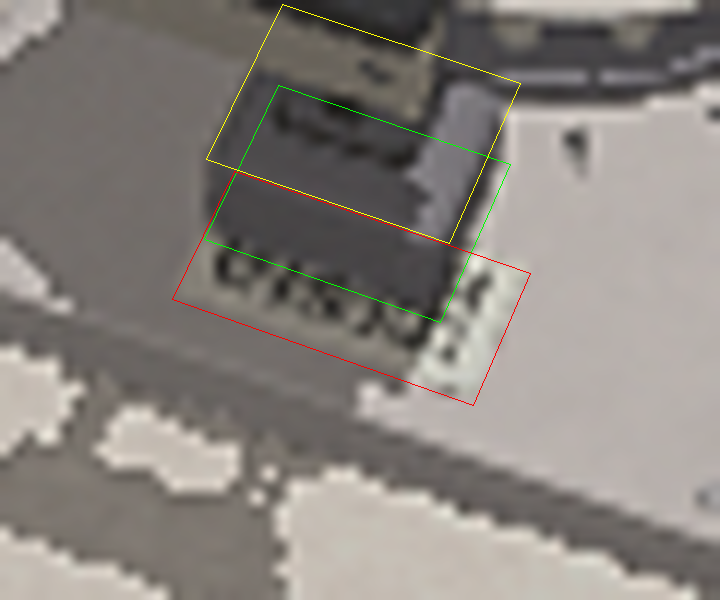

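The predicted nose outline (green and yellow) and label outline (red) match the image, so the reader is centred and aligned. I'll hold it still.

>>> send_rows:
  commands:
    - [0, 0, 0, 0, 0, 0]
    - [0, 0, 0, 0, 0, 0]
    - [0, 0, 0, 0, 0, 0]
    - [0, 0, 0, 0, 0, 0]
    - [0, 0, 0, 0, 0, 0]
    - [0, 0, 0, 0, 0, 0]
    - [0, 0, 0, 0, 0, 0]
    - [0, 0, 0, 0, 0, 0]
    - [0, 0, 0, 0, 0, 0]
    - [0, 0, 0, 0, 0, 0]
    - [0, 0, 0, 0, 0, 0]
    - [0, 0, 0, 0, 0, 0]
    - [0, 0, 0, 0, 0, 0]
    - [0, 0, 0, 0, 0, 0]

```text
time: 12.45
tool_pos: [0.6063, -0.0244, 0.1607]
ee_rot: [[0.263, -0.965, 0.0], [-0.965, -0.263, 0.0], [0.0, -0.0, -1.0]]
ft_force: [0.4, 0.9, -1.8]
finger_gap: 0.32
```

>>> send_rows:
  commands:
    - [0, 0, -0.05, 0, 0, 0]
    - [0, 0, -0.1, 0, 0, 0]
    - [0, 0, -0.1, 0, 0, 0]
    - [0.092, 0.07, 0, 0, 0, 0]
    - [0.189, 0.148, 0, 0, 0, 0]
    - [0.189, 0.148, 0, 0, 0, 0]
    - [0.189, 0.148, 0, 0, 0, 0]
    - [0.189, 0.148, 0, 0, 0, 0]
    - [0.189, 0.148, 0, 0, 0, 0]
    - [0.189, 0.148, 0, 0, 0, 0]
    - [0.189, 0.148, 0, 0, 0, 0]
    - [0.189, 0.148, 0, 0, 0, 0]
    - [0.189, 0.148, 0, 0, 0, 0]
    - [0.189, 0.148, 0, 0, 0, 0]
    - [0.189, 0.148, 0, 0, 0, 0]
    - [0.189, 0.148, 0, 0, 0, 0]
    - [0.189, 0.148, 0, 0, 0, 0]
    - [0.189, 0.148, 0, 0, 0, 0]
    - [0.07, 0.05, 0, 0, 0, 0]
    - [0, 0, 0, 0, 0, 0]

```text
time: 14.45
tool_pos: [0.4679, -0.354, 0.1858]
ee_rot: [[0.261, -0.965, -0.0], [-0.965, -0.261, -0.0], [0.0, 0.0, -1.0]]
ft_force: [-0.5, -0.0, -2.2]
finger_gap: 0.32
```

>>> send_rows:
  commands:
    - [0, 0, 0, 0, 0, 0.107]
    - [0, 0, 0, 0, 0, 0.107]
    - [0, 0, 0, 0, 0, 0.15]
    - [0, 0, 0, 0, 0, 0.15]
    - [0, 0, 0, 0, 0, 0.15]
    - [0, 0, 0, 0, 0, 0.15]
    - [0, 0, 0, 0, 0, 0.15]
    - [0, 0, 0, 0, 0, 0.15]
    - [0, 0, 0, 0, 0, 0.15]
    - [0, 0, 0, 0, 0, 0.15]
    - [0, 0, 0, 0, 0, 0.15]
    - [0, 0, 0, 0, 0, 0.15]
    - [0, 0, 0, 0, 0, 0.15]
    - [0, 0, 0, 0, 0, 0.15]
    - [0, 0, 0, 0, 0, 0]
    - [0, 0, 0, 0, 0, 0]

```text
time: 16.05
tool_pos: [0.469, -0.3524, 0.1858]
ee_rot: [[-0.673, -0.74, 0.0], [-0.74, 0.673, 0.0], [-0.0, -0.0, -1.0]]
ft_force: [-0.8, 0.4, -2.4]
finger_gap: 0.318
```

>>> send_rows:
  commands:
    - [0, 0, 0.1, 0, 0, 0]
    - [0, 0, 0.2, 0, 0, 0]
    - [0, 0, 0.2, 0, 0, 0]
    - [0, 0, 0.2, 0, 0, 0]
    - [0, 0, 0.1, 0, 0, 0]
    - [0, 0, 0.05, 0, 0, 0]
    - [0, 0, 0.025, 0, 0, 0]
    - [0, 0, 0.012, 0, 0, 0]
    - [0, 0, 0, 0, 0, 0]
    - [0, 0, 0, 0, 0, 0]
    - [0, 0, 0, 0, 0, 0]

```text
time: 17.15
tool_pos: [0.469, -0.3531, 0.0975]
ee_rot: [[-0.675, -0.738, 0.001], [-0.738, 0.675, -0.0], [-0.0, -0.001, -1.0]]
ft_force: [-0.1, 0.7, -1.7]
finger_gap: 0.316
```

>>> send_rows:
  commands:
    - [0, 0, 0.01, 0, 0, 0]
    - [0, 0, 0.01, 0, 0, 0]
    - [0, 0, 0, 0, 0, 0]
    - [0, 0, 0, 0, 0, 0]

```text
time: 17.55
tool_pos: [0.469, -0.3532, 0.0955]
ee_rot: [[-0.675, -0.738, 0.001], [-0.738, 0.675, -0.001], [-0.0, -0.001, -1.0]]
ft_force: [-0.5, 1.0, 3.7]
finger_gap: 0.318
```

The force reading shows the reader is on the pad. I'll release it.

>>> send_rows:
  commands:
    - [0, 0, 0, 0, 0, 0]
    - [0, 0, 0, 0, 0, 0]
    - [0, 0, 0, 0, 0, 0]
    - [0, 0, 0, 0, 0, 0]
    - [0, 0, 0, 0, 0, 0]
    - [0, 0, 0, 0, 0, 0]
    - [0, 0, 0, 0, 0, 0]
    - [0, 0, 0, 0, 0, 0]
  claw: 1

```text
time: 18.35
tool_pos: [0.4687, -0.353, 0.095]
ee_rot: [[-0.675, -0.738, -0.0], [-0.738, 0.675, -0.0], [0.0, -0.0, -1.0]]
ft_force: [0.6, -0.1, -0.1]
finger_gap: 0.969
```

>>> send_rows:
  commands:
    - [0, 0, -0.05, 0, 0, 0]
    - [0, 0, -0.15, 0, 0, 0]
    - [0, 0, -0.2, 0, 0, 0]
    - [0, 0, -0.25, 0, 0, 0]
    - [0, 0, -0.25, 0, 0, 0]
    - [0, 0, -0.25, 0, 0, 0]
    - [0, 0, -0.25, 0, 0, 0]
    - [0, 0, -0.15, 0, 0, 0]
    - [0, 0, 0, 0, 0, 0]

```text
time: 19.25
tool_pos: [0.4698, -0.3536, 0.253]
ee_rot: [[-0.675, -0.738, 0.004], [-0.738, 0.675, -0.002], [-0.001, -0.005, -1.0]]
ft_force: [-1.2, 0.4, -0.2]
finger_gap: 0.999
```

```bash
python3 - <<'E'
from h import *
s=read_state();p=s["tool_pos"];R=s["ee_rot"]
print(p,np.arctan2(R[1,0],R[0,0]),s["finger_gap"],s["ft_force"])
d=get_image("wrist");im=cv2.cvtColor(d["pixels"],cv2.COLOR_RGB2BGR);cv2.imwrite("pics/w4.png",cv2.convertScaleAbs(im,alpha=1.5))
d=get_image("scene");im=cv2.cvtColor(d["pixels"],cv2.COLOR_RGB2BGR);cv2.imwrite("pics/s4.png",cv2.resize(im[180:310,100:250],None,fx=5,fy=5,interpolation=cv2.INTER_CUBIC))
E
```

```text
[ 0.46981478 -0.35361885  0.25301561] -2.311333400710585 0.9992606553415577 [-1.22327472  0.37977302 -0.17505468]
```

View pics/w4.png

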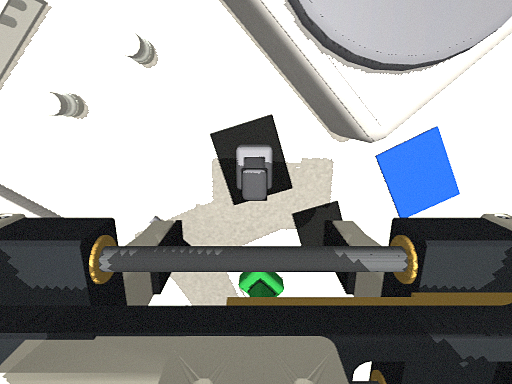

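View pics/s4.png

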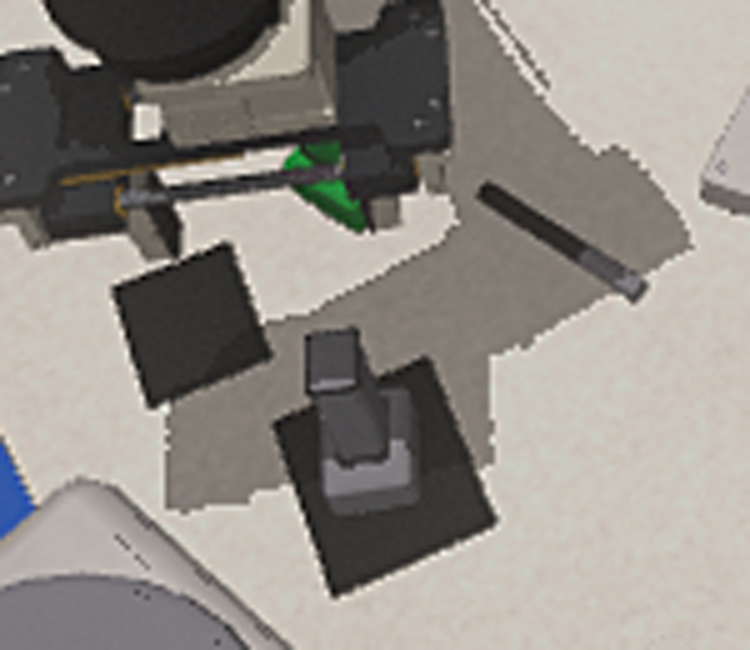

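The reader stands upright near the pad's middle, at (255,170) in the wrist view. Next is the knob.

>>> send_rows:
  commands:
    - [0, 0, 0, 0, 0, -0.183]
    - [0, 0, 0, 0, 0, -0.183]
    - [0, 0, 0, 0, 0, -0.183]
    - [0, 0, 0, 0, 0, -0.183]
    - [0, 0, 0, 0, 0, -0.183]
    - [0, 0, 0, 0, 0, -0.183]
    - [0, 0, 0, 0, 0, -0.183]
    - [0, 0, 0, 0, 0, -0.183]
    - [0, 0, 0, 0, 0, -0.183]
    - [0, 0, 0, 0, 0, -0.183]
    - [0, 0, 0, 0, 0, -0.183]

```text
time: 20.45
tool_pos: [0.4681, -0.3526, 0.2484]
ee_rot: [[0.266, -0.964, -0.002], [-0.964, -0.266, 0.001], [-0.002, 0.002, -1.0]]
ft_force: [0.5, -0.6, -0.1]
finger_gap: 0.995
```

>>> send_rows:
  commands:
    - [-0.247, -0.121, 0, 0, 0, 0]
    - [-0.247, -0.121, 0, 0, 0, 0]
    - [-0.247, -0.121, 0, 0, 0, 0]
    - [-0.247, -0.121, 0, 0, 0, 0]
    - [-0.247, -0.121, 0, 0, 0, 0]
    - [-0.247, -0.121, 0, 0, 0, 0]
    - [-0.247, -0.121, 0, 0, 0, 0]
    - [-0.247, -0.121, 0, 0, 0, 0]
    - [-0.247, -0.121, 0, 0, 0, 0]
    - [-0.247, -0.121, 0, 0, 0, 0]
    - [-0.247, -0.121, 0, 0, 0, 0]
    - [-0.247, -0.121, 0, 0, 0, 0]
    - [-0.247, -0.121, 0, 0, 0, 0]
    - [-0.247, -0.121, 0, 0, 0, 0]
    - [-0.247, -0.121, 0, 0, 0, 0]
    - [-0.247, -0.121, 0, 0, 0, 0]
    - [-0.247, -0.121, 0, 0, 0, 0]
    - [-0.247, -0.121, 0, 0, 0, 0]
    - [0, 0, 0, 0, 0, 0]
    - [0, 0, 0, 0, 0, 0]

```text
time: 22.45
tool_pos: [0.5615, 0.1334, 0.2486]
ee_rot: [[0.264, -0.965, -0.002], [-0.965, -0.264, -0.001], [0.001, 0.002, -1.0]]
ft_force: [-0.6, 0.6, -0.2]
finger_gap: 1.0
```

```bash
python3 - <<'E'
from h import *
s=read_state();p=s["tool_pos"];R=s["ee_rot"]
print(p,np.arctan2(R[1,0],R[0,0]),s["q"],s["ft_force"],s["ft_torque"])
print(R.T@(np.array([.5627,.1323,.135])-p))
d=get_image("wrist");im=cv2.cvtColor(d["pixels"],cv2.COLOR_RGB2BGR);np.savez("w5.npz",p=p,R=R,K=d["mtx"],M=d["T_tool_cam"])
cv2.imwrite("pics/w5.png",im)
cv2.imwrite("pics/w5c.png",cv2.resize(im[100:230,170:330],None,fx=5,fy=5,interpolation=cv2.INTER_CUBIC))
E
```

```text
[0.56152586 0.13338313 0.24855389] -1.3040395830388816 [ 5.71817549e-01  1.75742127e-01 -1.43267974e-01 -2.33888798e-04
 -1.25430235e+00  1.26580793e+00] [-0.63144177  0.57732444 -0.16679508] [-0.0906385  -0.01191383 -0.00495332]
[ 0.00129258 -0.00112719  0.11355218]
```

View pics/w5.png

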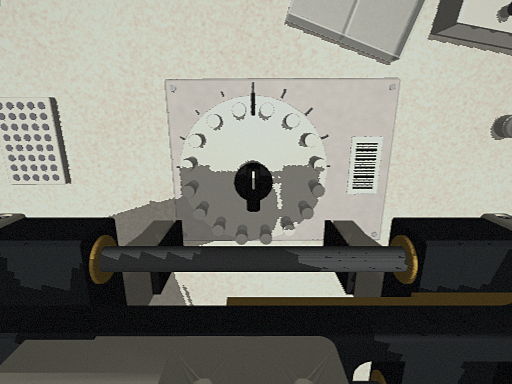

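View pics/w5c.png

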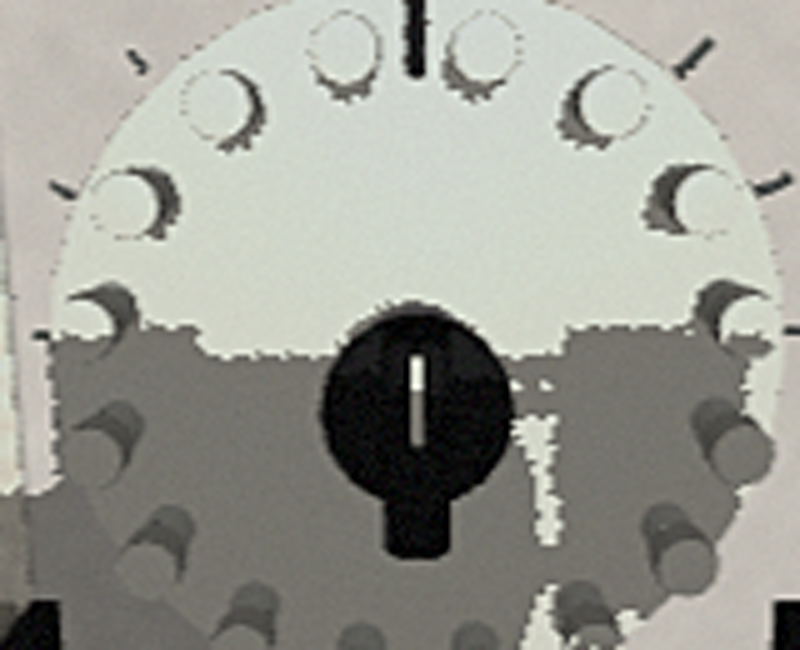

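```bash
python3 - <<'E'
from h import *
w=np.load("w5.npz");a=[w[k] for k in "pRKM"]
for uv in [(253.3,171),(253.3,180),(253.3,189),(253.3,211)]:
    P=wunproj(uv,.161,*a);print(uv,P.round(4),(a[1].T@(P-a[0])).round(4))
P=wunproj((253,85),.03,*a);print(P,(a[1].T@(P-a[0])).round(4))
E
```

```text
(253.3, 171) [0.5791 0.1385 0.161 ] [-0.0004 -0.0185  0.0875]
(253.3, 180) [0.5703 0.1361 0.161 ] [-0.0003 -0.0094  0.0875]
(253.3, 189) [0.5614 0.1337 0.161 ] [-0.0003 -0.0002  0.0876]
(253.3, 211) [0.539  0.1275 0.161 ] [-0.0003  0.0231  0.0876]
[0.66696955 0.16274818 0.03      ] [-0.0006 -0.11    0.2183]
```

>>> send_rows:
  commands:
    - [0, 0, 0.15, 0, 0, 0]
    - [0, 0, 0.2, 0, 0, 0]
    - [0, 0, 0.2, 0, 0, 0]
    - [0, 0, 0.2, 0, 0, 0]
    - [0, 0, 0.2, 0, 0, 0]
    - [0, 0, 0.1, 0, 0, 0]
    - [0, 0, 0.05, 0, 0, 0]
    - [0, 0, 0.036, 0, 0, 0]
    - [0, 0, 0, 0, 0, 0]
    - [0, 0, 0, 0, 0, 0]

```text
time: 23.5
tool_pos: [0.5626, 0.1333, 0.1371]
ee_rot: [[0.263, -0.965, 0.001], [-0.965, -0.263, 0.0], [-0.0, -0.001, -1.0]]
ft_force: [0.5, -0.3, 0.5]
finger_gap: 0.998
```

>>> send_rows:
  commands:
    - [0, 0, 0, 0, 0, 0]
    - [0, 0, 0, 0, 0, 0]
    - [0, 0, 0, 0, 0, 0]
    - [0, 0, 0, 0, 0, 0]
    - [0, 0, 0, 0, 0, 0]
    - [0, 0, 0, 0, 0, 0]
    - [0, 0, 0, 0, 0, 0]
    - [0, 0, 0, 0, 0, 0]
    - [0, 0, 0, 0, 0, 0]
    - [0, 0, 0, 0, 0, 0]
    - [0, 0, 0, 0, 0, 0]
    - [0, 0, 0, 0, 0, 0]
  claw: -1
  newtons: 45

```text
time: 24.7
tool_pos: [0.5621, 0.1333, 0.1363]
ee_rot: [[0.263, -0.965, -0.0], [-0.965, -0.263, 0.0], [-0.0, -0.0, -1.0]]
ft_force: [0.5, 0.3, 0.4]
finger_gap: 0.15
```

```bash
python3 - <<'E'
from h import *
s=read_state();p=s["tool_pos"];R=s["ee_rot"]
print(p,np.arctan2(R[1,0],R[0,0]),s["finger_gap"]*88,s["ft_force"],s["ft_torque"])
E
```

```text
[0.56213046 0.13331046 0.13634118] -1.3050562550764826 13.236020041103718 [0.46136921 0.32292596 0.39488347] [0.21881642 0.16566708 0.00824622]
```

The fingers have the wing (gap 13 mm). I'll turn to the first stop and rest there.

>>> send_rows:
  commands:
    - [0, 0, 0, 0, 0, 0.098]
    - [0, 0, 0, 0, 0, 0.098]
    - [0, 0, 0, 0, 0, 0.098]
    - [0, 0, 0, 0, 0, 0.098]
    - [0, 0, 0, 0, 0, 0.098]
    - [0, 0, 0, 0, 0, 0.098]
    - [0, 0, 0, 0, 0, 0.098]
    - [0, 0, 0, 0, 0, 0.098]
    - [0, 0, 0, 0, 0, 0]
    - [0, 0, 0, 0, 0, 0]
    - [0, 0, 0, 0, 0, 0]
    - [0, 0, 0, 0, 0, 0]

```text
time: 25.9
tool_pos: [0.5621, 0.1325, 0.1364]
ee_rot: [[-0.125, -0.992, -0.0], [-0.992, 0.125, -0.001], [0.001, 0.0, -1.0]]
ft_force: [1.9, -6.6, 0.3]
finger_gap: 0.151
```

```bash
python3 - <<'E'
from h import *
s=read_state();p=s["tool_pos"];R=s["ee_rot"]
print(p,-1.3045-np.arctan2(R[1,0],R[0,0]),s["finger_gap"]*88,s["ft_force"],s["ft_torque"])
for n in("wrist","top"):
  d=get_image(n);im=cv2.cvtColor(d["pixels"],cv2.COLOR_RGB2BGR);cv2.imwrite("pics/%s6.png"%n,im)
cv2.imwrite("pics/t6c.png",cv2.resize(im[130:228,160:280],None,fx=6,fy=6,interpolation=cv2.INTER_CUBIC))
E
```

```text
[0.56214385 0.13252929 0.13635575] 0.3915269432902191 13.285966319971784 [ 1.90624863 -6.55251977  0.26558381] [-2.02383484 -0.63529294  0.06945048]
```

View pics/wrist6.png

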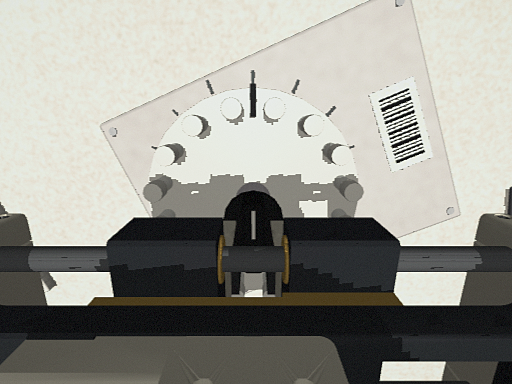

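The pointer is in line with the first stop's tick at (253,75). I'll rest a little longer, then turn to the second stop.

>>> send_rows:
  commands:
    - [0, 0, 0, 0, 0, 0]
    - [0, 0, 0, 0, 0, 0]
    - [0, 0, 0, 0, 0, 0]
    - [0, 0, 0, 0, 0, 0]
    - [0, 0, 0, 0, 0, 0]
    - [0, 0, 0, 0, 0, 0]
    - [0, 0, 0, 0, 0, 0]

```text
time: 26.7
tool_pos: [0.5621, 0.1325, 0.1363]
ee_rot: [[-0.125, -0.992, -0.0], [-0.992, 0.125, -0.001], [0.001, 0.0, -1.0]]
ft_force: [1.2, -5.3, -0.7]
finger_gap: 0.154
```

>>> send_rows:
  commands:
    - [0, 0, 0, 0, 0, 0.098]
    - [0, 0, 0, 0, 0, 0.098]
    - [0, 0, 0, 0, 0, 0.098]
    - [0, 0, 0, 0, 0, 0.098]
    - [0, 0, 0, 0, 0, 0.098]
    - [0, 0, 0, 0, 0, 0.098]
    - [0, 0, 0, 0, 0, 0.098]
    - [0, 0, 0, 0, 0, 0.098]
    - [0, 0, 0, 0, 0, 0]
    - [0, 0, 0, 0, 0, 0]
    - [0, 0, 0, 0, 0, 0]
    - [0, 0, 0, 0, 0, 0]
    - [0, 0, 0, 0, 0, 0]
    - [0, 0, 0, 0, 0, 0]
    - [0, 0, 0, 0, 0, 0]
    - [0, 0, 0, 0, 0, 0]
    - [0, 0, 0, 0, 0, 0]
    - [0, 0, 0, 0, 0, 0]
    - [0, 0, 0, 0, 0, 0]
    - [0, 0, 0, 0, 0, 0]

```text
time: 28.7
tool_pos: [0.5618, 0.1317, 0.1363]
ee_rot: [[-0.495, -0.869, -0.001], [-0.869, 0.495, -0.002], [0.002, -0.0, -1.0]]
ft_force: [0.3, -7.9, 1.2]
finger_gap: 0.143
```

```bash
python3 - <<'E'
from h import *
s=read_state();p=s["tool_pos"];R=s["ee_rot"]
print(p,-1.3045-np.arctan2(R[1,0],R[0,0]),s["finger_gap"]*88,s["ft_force"],s["ft_torque"],s["q"])
d=get_image("wrist");im=cv2.cvtColor(d["pixels"],cv2.COLOR_RGB2BGR);cv2.imwrite("pics/wrist7.png",im)
E
```

```text
[0.56182211 0.13171008 0.13633739] 0.7837253944853408 12.561048665228263 [ 0.26202824 -7.90436958  1.20823932] [-2.99980044 -0.49896379  0.01057153] [ 0.57002186  0.25659381 -0.30649176  0.00149437 -1.00969511  0.4825492 ]
```

View pics/wrist7.png

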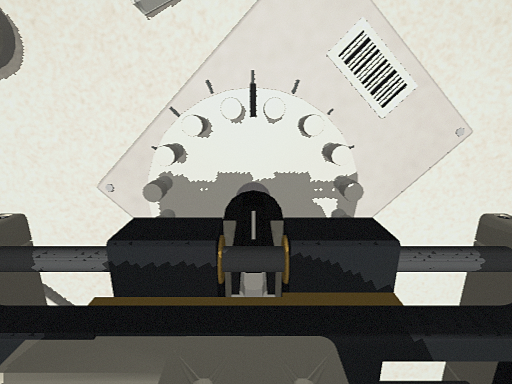

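The pointer is on the second stop's tick at (253,75). Now the third stop.

>>> send_rows:
  commands:
    - [0, 0, 0, 0, 0, 0.098]
    - [0, 0, 0, 0, 0, 0.098]
    - [0, 0, 0, 0, 0, 0.098]
    - [0, 0, 0, 0, 0, 0.098]
    - [0, 0, 0, 0, 0, 0.098]
    - [0, 0, 0, 0, 0, 0.098]
    - [0, 0, 0, 0, 0, 0.098]
    - [0, 0, 0, 0, 0, 0.098]
    - [0, 0, 0, 0, 0, 0]
    - [0, 0, 0, 0, 0, 0]
    - [0, 0, 0, 0, 0, 0]
    - [0, 0, 0, 0, 0, 0]
    - [0, 0, 0, 0, 0, 0]
    - [0, 0, 0, 0, 0, 0]
    - [0, 0, 0, 0, 0, 0]
    - [0, 0, 0, 0, 0, 0]

```text
time: 30.35
tool_pos: [0.5612, 0.1311, 0.1363]
ee_rot: [[-0.789, -0.614, -0.002], [-0.614, 0.789, -0.003], [0.004, -0.001, -1.0]]
ft_force: [-0.1, -10.1, 2.8]
finger_gap: 0.145
```

```bash
python3 - <<'E'
from h import *
s=read_state();p=s["tool_pos"];R=s["ee_rot"]
print(p,-1.3045-np.arctan2(R[1,0],R[0,0]),s["finger_gap"]*88,s["ft_force"],s["ft_torque"])
for n in("wrist","scene","top"):
  d=get_image(n);im=cv2.cvtColor(d["pixels"],cv2.COLOR_RGB2BGR);cv2.imwrite("pics/%s8.png"%n,im)
E
```

```text
[0.56124707 0.13107502 0.13631596] 1.1757962844697358 12.80200980741865 [ -0.05770923 -10.06009948   2.7514405 ] [-3.67564161  0.123846    0.04892949]
```

View pics/wrist8.png

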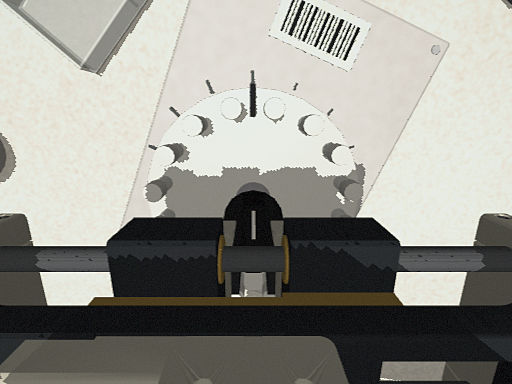

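View pics/scene8.png

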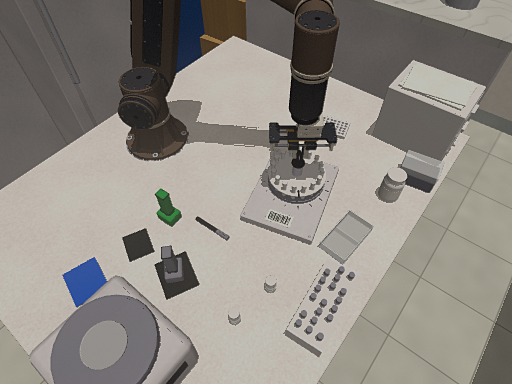

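The pointer is on the third long tick at (253,75), and the tool has turned 1.176 rad in total. The reader stands on its pad at (172,270) in the scene view, and the bystanders haven't moved. I'll hand the job in.

```bash
python3 -c "
from rig import *
print(finish_job())"
```

```text
the job is handed in; nothing more can be done
None
```

I carried out all the steps and handed the job in at about 30.5 s of the 66 s allowed; no verdict was given.

- **Label reading:** I held the reader upright about 4 cm over the middle of the label for about 1.5 s. The predicted nose outline matched the image.
- **Rest pad:** I set the reader back upright on the larger dark pad and let go. At the last look it stood within about 6 mm of the pad's middle.
- **Knob:** I turned the gripped knob clockwise, resting over a second on each of the first two stops. It finished on the third with 45 N of grip set. The tool turns measured 0.392, 0.784 and 1.176 rad, and the wrist camera showed the pointer on the right tick each time.
- **Bystanders:** In the last scene picture, the vials, marker and well plate were where they started.

**Off-nominal reading:** the knob grip was about 1 mm off the turning axis, so the side force had grown to about 10 N by the third stop, well under the 120 N limit. No other check disagreed.

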